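# Set the drip-feed valve a quarter turn off its seat and start the pump

### The job

Start the drip feed for the root-window plants: turn the blue valve lever clockwise (seen from above) until it is fully closed, where you feel it stop against its hidden seat, then open it exactly a quarter turn (90 degrees) anticlockwise from that stop. Then switch the red pump isolator handle fully on, a quarter turn clockwise from the red dot to the green dot. Leave the valve at its setting and do not disturb the red-capped jars or the glass dish.

Things in the scene. Friction and masses are not known exactly. Their poses are not given: they have to be found in the camera images.
- feed_block: the grey drip-feed block on a steel foot plate 160 x 120 mm, bolted down; the block is 130 x 90 mm and its top is 60 mm above the bench. Origin under its centre, on the bench; z up. A round brass bonnet (radius 26 mm, 42 mm high) stands on its centre and carries the valve lever. The block's own yaw says nothing of where the valve seat is
- lever_hub (a point): point on the vertical turning axis of the valve lever, at its mid height, 115 mm above the bench; x axis along the lever towards its free end, z up; turns with it. Clockwise from above closes. The closed stop lies 30 to 70 degrees clockwise of the lever's start; it differs every time, is marked nowhere and is found by feeling the lever stop. It opens at most 137 degrees
- lever_grip (a point): point in the blue grip of the valve lever, 85 mm from the axis, at mid height; same axes as lever_hub. The lever: steel hub of radius 17 mm, steel neck 12 mm wide, then the blue grip 16 mm wide and 26 mm tall (102 to 128 mm above the bench), 40 to 117 mm from the axis. It is stiff (0.2 N m) and stays where it is left
- isolator_box: the grey pump isolator enclosure, 120 x 120 x 70 mm, bolted down, with a yellow face 73 mm above the bench; origin under its centre, on the bench; z up. On the yellow face a red dot lies 45 mm out along the body's -x (off) and a green dot 45 mm out along its +y (on)
- isolator (a joint): angle of the red isolator handle: 0 at off (long end at the red dot), 1.571 at on (long end at the green dot, a quarter turn clockwise seen from above). It snaps: a spring holds it at either end stop, with 0.2 N m to overcome, and throws it over past the middle
- isolator_hub (a point): point on the vertical turning axis of the red handle, at mid height of its bar (107 mm above the bench); it turns with the handle, whose long end is along this frame's -x, z up
- isolator_tip (a point): point in the long end of the red handle, 45 mm from the axis, at mid height of its bar; same axes as isolator_hub. The bar is 16 mm wide and 32 mm tall (91 to 123 mm above the bench); its long end, marked with a white line, reaches 60 mm from the axis, the other end 22 mm
- jar_a: clear sample jar with red cap, 38 mm across, 78 mm high, standing loose between the two devices; origin under its centre; leave alone
- jar_b: a second such jar, 38 mm across, 78 mm high; leave alone
- dish: closed glass dish, 84 mm across, 18 mm high, lying on the bench between the two devices, nearer the robot than the jars; origin under its centre; leave alone
There are look-alikes about, which are no part of the job. Of the things like the isolator_box, leave any that is purple; of the rest the larger one is meant.

How it is judged:
By the outcome, as a careful person would: the job done as asked, in the order asked, and still so for the second after the job is handed in, with the robot touching nothing.
It also fails if it takes over 72 s, if anything falls off the work surface, if the arm or the gripper's body presses on something with over 40 N, if the wrist force passes 120 N, or if a joint passes its speed limit or range.

### The arm

A 6-joint arm with a two-finger parallel gripper is mounted at the origin on the work surface. World frame = base frame: x ahead of the robot, y to its left, z up, the work surface at z = 0. Lengths are in m, angles in rad, forces in N, time in s.
With the tool pointing down it reaches from about 0.275 to 0.725 m from the base axis. Payload 5.6 kg.
Tool frame: the origin (TCP) lies at the very end of the fingers, on their centre line; the grasp point (between the pads) lies 19 mm behind it (manip.pinch_z is the distance from the TCP to the grasp point, in m); y points along the fingers, z is the direction in which the jaws open and shut, and the axes are right-handed (so a half turn about y gives the same grasp; the last joint's range is limited). The gripper opens to 85 mm and grips with 20 to 120 N. Pads are 22 mm wide; open, the fingers measure 114 mm over their backs; the gripper's body (76 mm by 85 mm) begins 54 mm behind the grasp point. The pads swing forward as they close: fully open they stand 13 mm farther back than shut.
Start: joints at [1.421, 0.255, 0.108, 0, -1.424, -0.285], TCP at [0.232, 0.499, 0.231] pointing down, gripper open.
Joint ranges: [-2.95, 2.95], [-1.21, 1.97], [-1.09, 1.5], [-2.87, 1.71], [-2.94, -0.07], [-3.05, 3.05]. Speed limits (rad/s): [2.57, 2.57, 3.14, 3.14, 3.14, 3.14].

### API

Orientations are given as a rotation vector (axis times angle).
In Python, from workcell import manip gives the robot as it stands.
- The arm moves only by the tool jog_arm, never from a script. Its argument "rows" is a list of rows, each a list of 3 entries, a list of its own where there are three numbers: the shift along the tool's x, y, z in m, then the turn, a rotation vector about the tool's x, y, z in rad, then the opening, from -1 (shut) to 1 (fully open). A call has 1 to 10 rows; each row is the pose to reach, as a shift and turn from the pose measured when the call began, along the tool's axes at that moment; what a row does not reach only later rows make up. A row lasts 1/12 s, in which the tool goes at most 41.7 mm and 7.16 degrees, less where a joint would pass 70% of its speed; a pose out of reach is approached as far as the arm can. A call with a gripper value outside its range is refused whole. The fingers move at their own pace and stop on an object; the grip force is fixed at half the most. Time passes only in rows, so rows that repeat a pose let the fingers close. It gives the time, the measured TCP pose, the force and the opening at its end, in the units of the state.
- manip.get_obs(): the state, without advancing time (a new reading comes with each control period).
- manip.capture(name): name is "scene" or "top" or "wrist"; returns a dict with "image" (384x512x3 uint8, red, green, blue), "depth" (384x512 float32, m along the optical axis (not along the pixel's ray), 0 where there is no reading), "vfov" (degrees; the focal length in pixels is half the picture's height over the tangent of half this angle, whatever the lens; pixels are square), "cx", "cy" (the principal point, pixels), "R" (3x3) and "t" (3): a world point X has camera coordinates R X + t. Camera axes: x right, y down, z forward; pixel columns grow to the right and rows downward; lengths in m; the calibration is good to about 2 mm. A picture is of the moment at which its call begins.
- manip.sign_off(): hands the job in, once; it reports no verdict.
The state is a dict: "time_s": time; "joint_pos": joint angles; "joint_vel": joint speeds; "effort": joint torques, N m; "eef_pos": TCP position; "orientation": TCP orientation; "force": force on the tool from outside, world axes, zero at the start; "ft_torque": the same for the moment, N m; "gripper_width": opening from 0.0 (shut) to 1.0 (fully open).
Only numpy, scipy, OpenCV 4.12 (cv2) and the standard library are available. Lean on these libraries where they do the work, as an engineer would, in place of code of your own. Each camera call takes 0.05 s, during which the arm holds its last target.

## Working session

There is one attempt and no reset: what is moved stays moved. The work goes in short steps, Python scripts to look and compute and a tool call to move; the robot and the scene stay as the last step left them, time stands still between calls to the robot, and variables do not carry over. Pictures are saved under pics/ and viewed, and the job is handed in when it is done.

Besides the shell and the picture viewer there is one more tool, called after "Call:" as name(argument=value, ...) on one line, values as JSON. jog_arm: Moves the arm, as the interface text tells. Its arguments: {"type":"object","properties":{"rows":{"type":"array"}},"required":["rows"]}

```bash
mkdir -p pics; ls
cat > h.py <<'E'
import numpy as np,cv2
from workcell import manip
def cap(n,f):
    c=manip.capture(n); cv2.imwrite(f'pics/{f}.png',c['image'][:,:,::-1]); np.savez(f'{f}.npz',**{k:np.asarray(v) for k,v in c.items()}); return c
def load(f): return dict(np.load(f'{f}.npz'))
def cloud(c):
    h,w=c['depth'].shape; f=h/2/np.tan(np.radians(float(c['vfov']))/2)
    v,u=np.mgrid[:h,:w]; d=c['depth']
    P=np.stack([(u-c['cx'])/f*d,(v-c['cy'])/f*d,d],-1)
    return (P-c['t'])@c['R']
E
python3 - <<'E'
from h import *
for n in ('scene','top'): c=cap(n,n+'0'); print(n,c['vfov'],c['cx'],c['cy'],c['R'].round(3).tolist(),c['t'])
print(manip.get_obs())
E
```

```text
pics
scene 49.08607288828201 255.6333601748014 194.15311362303436 [[0.106, 0.994, -0.014], [0.818, -0.095, -0.567], [-0.565, 0.049, -0.824]] [-0.08850931 -0.3353342   1.31329221]
top 46.51407138577673 254.75236712526612 195.22071355744941 [[-0.017, -1.0, -0.002], [-0.996, 0.017, -0.084], [0.084, 0.0, -0.996]] [0.03795689 0.51289791 0.9730658 ]
{'time_s': 0.1, 'joint_pos': array([ 1.42061843e+00,  2.55709412e-01,  1.07142622e-01, -4.14493359e-04,
       -1.42389886e+00, -2.84617683e-01]), 'joint_vel': array([-1.20722140e-04, -1.71247606e-03,  1.39369012e-03,  1.34587036e-03,
       -1.74220381e-04, -1.02913221e-05]), 'effort': array([-3.07048889e-03, -3.87601483e+01,  2.38474524e+01,  5.37787244e+00,
       -3.76636890e-03,  4.27724757e-06]), 'eef_pos': array([0.23143263, 0.49845738, 0.23047945]), 'orientation': array([-0.43728449, -1.97901938,  1.9824538 ]), 'force': array([ 0.61753178,  0.68371028, -0.51452198]), 'ft_torque': array([-0.05207088,  0.04577213, -0.01162373]), 'gripper_width': 1.0032406163357817}
```

View pics/scene0.png

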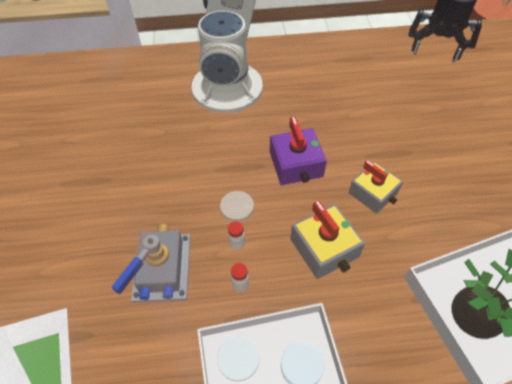

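View pics/top0.png

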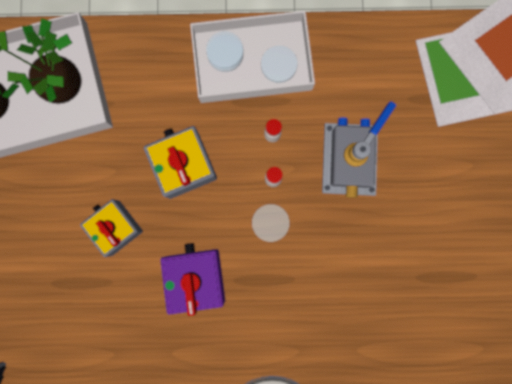

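The top view shows three isolators: purple at (192,282), to be left alone, a small yellow one at (110,228), and a larger yellow one at (180,160). The larger yellow one fits. The valve is at (352,155), with its lever pointing to (390,105). Next I'll measure these and check a crop.

```bash
cat > m.py <<'E'
from h import *
c=load('top0');P=cloud(c);im=c['image'];hsv=cv2.cvtColor(im,cv2.COLOR_RGB2HSV).astype(int)
H,S,V=hsv[...,0],hsv[...,1],hsv[...,2]
def rep(name,m):
    n,l,st,ce=cv2.connectedComponentsWithStats(m.astype(np.uint8))
    for i in range(1,n):
        if st[i,4]>15:
            p=P[l==i]; p=p[p[:,2]>-.1]
            uv=np.argwhere(l==i)[:,::-1].astype(np.float32)
            print(name,ce[i].round(),st[i,4],'med',np.median(p,0).round(3),'z',np.percentile(p[:,2],[5,95]).round(3),'rect',cv2.minAreaRect((p[:,:2]*1000).astype(np.float32)))
rep('yellow',(H>20)&(H<35)&(S>200)&(V>150))
rep('blue',(H>105)&(H<130)&(S>150))
rep('green',(H>50)&(H<85)&(S>120))
rep('red',((H<6)|(H>174))&(S>180)&(V>110))
for nm,(u,v) in dict(dish=(270,223),cap1=(274,127),cap2=(274,175),hub=(362,149)).items(): print(nm,P[v,u])
cv2.imwrite('pics/crop0.png',np.hstack([cv2.resize(im[110:270,70:230,::-1],(400,400),interpolation=cv2.INTER_CUBIC),cv2.resize(im[80:220,290:430,::-1],(400,400),interpolation=cv2.INTER_CUBIC)]))
E
python3 m.py
```

```text
yellow [179. 159.] 1650 med [0.591 0.191 0.073] z [0.07  0.075] rect ((518.0964965820312, 148.86953735351562), (275.6799621582031, 113.57249450683594), 31.338716506958008)
yellow [108. 226.] 882 med [0.451 0.345 0.055] z [0.052 0.058] rect ((460.408203125, 214.33782958984375), (98.87409210205078, 363.0773010253906), 5.902115345001221)
blue [382. 118.] 225 med [ 0.656 -0.23   0.127] z [0.124 0.13 ] rect ((551.4667358398438, -119.18412780761719), (24.873369216918945, 382.03045654296875), 43.15079116821289)
blue [342. 121.] 49 med [ 0.672 -0.166  0.044] z [0.04  0.048] rect ((556.8004760742188, -68.31610870361328), (18.898399353027344, 318.8861389160156), 49.2164421081543)
blue [365. 122.] 48 med [ 0.669 -0.215  0.045] z [0.04  0.048] rect ((554.9906616210938, -94.09878540039062), (17.08132553100586, 350.1351623535156), 42.74174880981445)
green [43. 38.] 691 med [0.822 0.445 0.147] z [0.114 0.173] rect ((660.233154296875, 251.9808807373047), (636.78662109375, 78.56143188476562), 51.145355224609375)
green [448.  74.] 1338 med [ 0.785 -0.42   0.002] z [-0.001  0.005] rect ((655.2002563476
[... 1717 characters left out ...]
879760742), 38.89793014526367)
red [109. 225.] 44 med [0.452 0.336 0.07 ] z [0.067 0.073] rect ((436.1122741699219, 188.10968017578125), (318.67462158203125, 16.57562828063965), 84.79131317138672)
red [188. 288.] 230 med [0.325 0.163 0.122] z [0.104 0.125] rect ((311.3878479003906, 166.64637756347656), (78.50614166259766, 23.626964569091797), 7.161982536315918)
red [195. 282.] 89 med [0.332 0.153 0.092] z [0.088 0.096] rect ((382.3675842285156, 100.68132781982422), (26.35915756225586, 170.53073120117188), 42.21757888793945)
dish [ 0.4512632  -0.00372685  0.01668148]
cap1 [ 0.65405592 -0.01439147  0.0761686 ]
cap2 [ 0.5504489  -0.01206354  0.08059787]
hub [ 0.59391014 -0.18762155  0.12709145]
```

View pics/crop0.png

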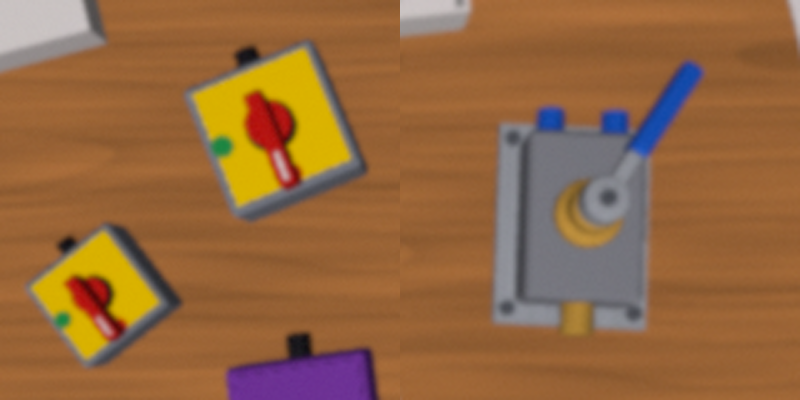

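The crop confirms the target: the large yellow box (main crop 180,160) is clearly bigger than the other yellow one, its red handle points at the off position, and its green dot is on the left. Next are the accurate fits.

```bash
cat > m2.py <<'E'
from h import *
import sys
def fit(f):
    c=load(f);P=cloud(c);im=c['image'];hsv=cv2.cvtColor(im,cv2.COLOR_RGB2HSV).astype(int)
    H,S,V=hsv[...,0],hsv[...,1],hsv[...,2]; X,Y,Z=P[...,0],P[...,1],P[...,2]
    ok=(c['depth']>0)
    def near(x,y,r): return np.hypot(X-x,Y-y)<r
    out={}
    m=ok&(H>18)&(H<38)&(S>150)&near(.59,.19,.12)&(abs(Z-.073)<.008)
    if m.sum()>50:print(f,'yellow',cv2.minAreaRect((P[m][:,:2]*1000).astype(np.float32)),m.sum())
    m=ok&(H>45)&(H<90)&(S>100)&near(.59,.19,.12)
    if m.sum()>5:print(f,'green',P[m].mean(0).round(4))
    def line(n,m,step):
        if m.sum()<10: return
        p=P[m][:,:2]; mu=p.mean(0); w,v=np.linalg.eigh(np.cov(p.T)); d=v[:,1]; s=(p-mu)@d
        print(f,n,m.sum(),'mean',mu.round(4),'ang',np.degrees(np.arctan2(d[1],d[0])).round(1),'ends',(mu+d*s.min()).round(4),(mu+d*s.max()).round(4),'wid',np.ptp((p-mu)@v[:,0]).round(4))
    line('redbar',ok&((H<8)|(H>172))&(S>100)&near(.58,.19,.1)&(Z>.112)|ok&near(.58,.19,.1)&(Z>.115)&(Z<.13),0)
    m=ok&(H>105)&(H<130)&(S>130)&near(.6,-.2,.16)&(Z>.115)&(Z<.14); line('grip',m,0)
    m=ok&(S<70)&(Z>.115)&(Z<.14)&near(.592,-.187,.03); print(f,'hub',m.sum(),P[m].mean(0), cv2.minEnclosingCircle((P[m][:,:2]*1000).astype(np.float32)) if m.sum() else 0)
    m=ok&(abs(Z-.06)<.006)&near(.59,-.18,.09)&(S<70); 
    if m.sum():print(f,'block',cv2.minAreaRect((P[m][:,:2]*1000).astype(np.float32)))
    m=ok&near(.585,-.175,.06)&(abs(Z-.102)<.004)&(H>12)&(H<30)&(S>100)
    if m.sum()>5:print(f,'bonnet',cv2.minEnclosingCircle((P[m][:,:2]*1000).astype(np.float32)))
for f in sys.argv[1:]: fit(f)
E
python3 m2.py top0 scene0
```

```text
top0 yellow ((586.6854248046875, 190.66061401367188), (104.48436737060547, 104.03089141845703), 21.924358367919922) 1793
top0 green [0.57   0.2333 0.0733]
top0 redbar 330 mean [0.5681 0.1832] ang -158.0 ends [0.6068 0.1988] [0.5304 0.168 ] wid 0.0161
top0 grip 242 mean [ 0.6568 -0.2312] ang 144.3 ends [ 0.6871 -0.253 ] [ 0.6278 -0.2104] wid 0.0139
top0 hub 264 [ 0.59457679 -0.18759159  0.12600802] ((598.4808959960938, -189.73081970214844), 22.264230728149414)
top0 block ((593.3250732421875, -187.43043518066406), (90.4802017211914, 130.1647491455078), 86.540771484375)
scene0 yellow ((587.187255859375, 187.17709350585938), (99.21707153320312, 99.01907348632812), 22.276945114135742) 1086
scene0 green [0.5695 0.23   0.0729]
scene0 redbar 295 mean [0.5723 0.1802] ang -158.0 ends [0.6081 0.1946] [0.5324 0.1641] wid 0.0164
scene0 grip 212 mean [ 0.6614 -0.2353] ang 146.1 ends [ 0.6895 -0.2542] [ 0.6301 -0.2143] wid 0.0131
scene0 hub 253 [ 0.5992124  -0.19066801  0.12567975] ((598.5306396484375, -193.55638122558594), 21.170289993286133)
scene0 block ((594.5753173828125, -190.1658935546875), (89.7599868774414, 131.00711059570312), 86.40341186523438)
```

```bash
cat >> h.py <<'E'
from scipy.spatial.transform import Rotation as Ro
def pose():
    o=manip.get_obs(); return o,o['eef_pos'],Ro.from_rotvec(o['orientation'])
def down(jaw_deg):  # tool z(jaw) at world angle, y=-z
    a=np.radians(jaw_deg); z=np.array([np.cos(a),np.sin(a),0]); y=np.array([0,0,-1.]); x=np.cross(y,z)
    return Ro.from_matrix(np.stack([x,y,z],1))
def rel(p,R):
    o,p0,R0=pose()
    return (R0.inv().apply(np.array(p)-p0)).round(4).tolist(),((R0.inv()*R).as_rotvec()).round(3).tolist()
def st():
    o,p,R=pose(); M=R.as_matrix()
    print('t',round(o['time_s'],2),'p',p.round(4),'jaw',np.degrees(np.arctan2(M[1,2],M[0,2])).round(2),'tilt',M[2,1].round(4),'j',np.round(o['joint_pos'],3),'F',o['force'].round(1),'T',o['ft_torque'].round(2),'w',round(o['gripper_width'],3))
E
python3 - <<'E'
from h import *
st(); print(pose()[2].as_matrix().round(3)); print(manip.pinch_z)
for a in (55,-125): print(a,rel([.657,-.232,.2],down(a)))
E
```

```text
t 0.1 p [0.2314 0.4985 0.2305] jaw -114.92 tilt -1.0 j [ 1.421  0.256  0.107 -0.    -1.424 -0.285] F [ 0.6  0.7 -0.5] T [-0.05  0.05 -0.01] w 1.003
[[-0.907 -0.001 -0.421]
 [ 0.421 -0.002 -0.907]
 [-0.    -1.     0.002]]
0.0187
55 ([-0.6937, 0.0314, 0.4831], [-0.0, -2.966, 0.003])
-125 ([-0.6937, 0.0314, 0.4831], [-0.002, 0.176, -0.0])
```

Call:
jog_arm(rows=[[[-0.695,0.03,0.487],[0,0.17,0],1],[[-0.695,0.03,0.487],[0,0.17,0],1],[[-0.695,0.03,0.487],[0,0.17,0],1],[[-0.695,0.03,0.487],[0,0.17,0],1],[[-0.695,0.03,0.487],[0,0.17,0],1],[[-0.695,0.03,0.487],[0,0.17,0],1],[[-0.695,0.03,0.487],[0,0.17,0],1],[[-0.695,0.03,0.487],[0,0.17,0],1],[[-0.695,0.03,0.487],[0,0.17,0],1],[[-0.695,0.03,0.487],[0,0.17,0],1]])

```text
time_s: 0.93
eef_pos: [0.4403, 0.1363, 0.2164]
orientation: [-0.585, -1.875, 1.878]
force: [1.3, 1.3, 0.6]
gripper_width: 1.0
```

Run:
```python
from h import *
st(); print(rel([.6598,-.2343,.2],down(-124.7)))
```

```text
t 0.93 p [0.4403 0.1363 0.2164] jaw -124.64 tilt -1.0 j [ 6.42e-01  8.40e-02 -1.38e-01  1.00e-03 -1.35e+00  3.24e-01] F [1.3 1.3 0.6] T [ 0.08 -0.16 -0.02] w 1.0
([-0.3912, 0.0168, 0.1802], [-0.002, 0.001, -0.0])
```

Call:
jog_arm(rows=[[[-0.391,0.017,0.18],[0,0,0],1],[[-0.391,0.017,0.18],[0,0,0],1],[[-0.391,0.017,0.18],[0,0,0],1],[[-0.391,0.017,0.18],[0,0,0],1],[[-0.391,0.017,0.18],[0,0,0],1],[[-0.391,0.017,0.18],[0,0,0],1],[[-0.391,0.017,0.18],[0,0,0],1],[[-0.391,0.017,0.18],[0,0,0],1],[[-0.391,0.017,0.18],[0,0,0],1],[[-0.391,0.017,0.18],[0,0,0],1]])

```text
time_s: 1.77
eef_pos: [0.652, -0.2222, 0.1997]
orientation: [-0.584, -1.874, 1.877]
force: [1.7, 0.3, 1.1]
gripper_width: 1.0
```

Run:
```python
from h import *
cap('wrist','w1'); st(); print(rel([.6598,-.2343,.096],down(-124.7)))
```

```text
t 1.82 p [ 0.6534 -0.2286  0.1957] jaw -124.89 tilt -1.0 j [-0.109  0.561  0.481  0.004 -1.497  1.071] F [-0.2 -3.2 -2.2] T [-0.53  0.02  0.02] w 1.002
([-0.0088, 0.0997, 0.0004], [-0.006, -0.003, 0.003])
```

View pics/w1.png

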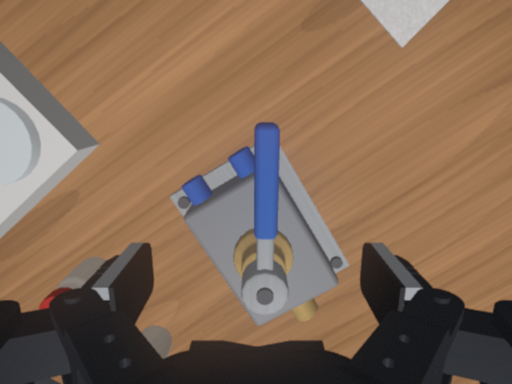

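The wrist view shows the blue lever vertical in the picture and centred between the fingers (266,125 to 266,240), with the hub at (265,295). I'll descend onto it.

Call:
jog_arm(rows=[[[-0.009,0.04,0],[0,0,0],1],[[-0.009,0.07,0],[0,0,0],1],[[-0.009,0.1,0],[0,0,0],1],[[-0.009,0.1,0],[0,0,0],1],[[-0.009,0.1,0],[0,0,0],1],[[-0.009,0.1,0],[0,0,0],1]])

```text
time_s: 2.32
eef_pos: [0.6613, -0.2344, 0.0982]
orientation: [-0.586, -1.868, 1.879]
force: [0.7, -0.4, 1.4]
gripper_width: 1.0
```

```bash
python3 m2.py w1
python3 - <<'E'
from h import *
st(); print(rel([.6598,-.2343,.096],down(-124.7)))
E
```

```text
w1 grip 2448 mean [ 0.66   -0.2353] ang 145.0 ends [ 0.6884 -0.2552] [ 0.6286 -0.2134] wid 0.0151
w1 hub 2027 [ 0.5986621  -0.19228289  0.12620752] ((598.8091430664062, -191.5922088623047), 21.787782669067383)
w1 block ((594.9265747070312, -189.67120361328125), (90.0309829711914, 129.5643310546875), 86.33967590332031)
t 2.32 p [ 0.6613 -0.2344  0.0982] jaw -124.86 tilt -1.0 j [-0.116  0.615  0.327  0.006 -1.285  1.077] F [ 0.7 -0.4  1.4] T [ 0.   -0.06  0.05] w 1.0
([0.0013, 0.0022, 0.0007], [-0.006, -0.003, 0.0])
```

Call:
jog_arm(rows=[[[0,0.002,0],[0,0,0],-1],[[0,0.002,0],[0,0,0],-1],[[0,0.002,0],[0,0,0],-1],[[0,0.002,0],[0,0,0],-1],[[0,0.002,0],[0,0,0],-1],[[0,0.002,0],[0,0,0],-1],[[0,0.002,0],[0,0,0],-1],[[0,0.002,0],[0,0,0],-1]])

```text
time_s: 2.98
eef_pos: [0.6612, -0.2349, 0.0968]
orientation: [-0.586, -1.867, 1.88]
force: [-1.7, -1.6, 3.0]
gripper_width: 0.176
```

```bash
cat > arc.py <<'E'
from h import *
import sys
# arc.py r hubx huby step n z : rows rotating about hub, lever = jaw+90
hx,hy,st_,n=map(float,sys.argv[1:5]); o,p,R=pose(); st()
M=R.as_matrix(); jaw=np.degrees(np.arctan2(M[1,2],M[0,2])); v=p[:2]-[hx,hy]
print('radial ang',np.degrees(np.arctan2(v[1],v[0])).round(2),'r',np.hypot(*v).round(4))
r=np.hypot(*v)
for i in range(1,int(n)+1):
    a=np.radians(jaw+90+st_*i); q=[hx+r*np.cos(a),hy+r*np.sin(a),p[2]]
    s,t=rel(q,down(jaw+st_*i)); print(np.round(s,4).tolist(),np.round(t,3).tolist())
E
python3 arc.py .5945 -.1895 -3 10
```

```text
t 2.98 p [ 0.6612 -0.2349  0.0968] jaw -124.84 tilt -1.0 j [-0.116  0.616  0.324  0.006 -1.282  1.077] F [-1.7 -1.6  3. ] T [-0.21  0.59  0.38] w 0.176
radial ang -34.25 r 0.0806
[0.0001, 0.0, 0.005] [-0.007, 0.052, -0.001]
[0.0004, 0.0001, 0.0093] [-0.007, 0.105, -0.001]
[0.001, 0.0001, 0.0134] [-0.007, 0.157, -0.001]
[0.0018, 0.0001, 0.0176] [-0.007, 0.209, -0.001]
[0.0027, 0.0001, 0.0217] [-0.007, 0.262, -0.001]
[0.0039, 0.0002, 0.0257] [-0.007, 0.314, -0.002]
[0.0054, 0.0002, 0.0297] [-0.007, 0.367, -0.002]
[0.007, 0.0002, 0.0336] [-0.007, 0.419, -0.002]
[0.0088, 0.0002, 0.0374] [-0.007, 0.471, -0.002]
[0.0108, 0.0003, 0.0411] [-0.006, 0.524, -0.002]
```

Call:
jog_arm(rows=[[[0.0001,0,0.0042],[0,0.052,0],-1],[[0.0004,0,0.0084],[0,0.105,0],-1],[[0.001,0,0.0126],[0,0.157,0],-1],[[0.0018,0,0.0168],[0,0.209,0],-1],[[0.0027,0,0.0209],[0,0.262,0],-1],[[0.0039,0,0.0249],[0,0.314,0],-1],[[0.0054,0,0.0289],[0,0.367,0],-1],[[0.007,0,0.0328],[0,0.419,0],-1],[[0.0079,0,0.0347],[0,0.445,0],-1],[[0.0079,0,0.0347],[0,0.445,0],-1]])

```text
time_s: 3.82
eef_pos: [0.6345, -0.2596, 0.0969]
orientation: [-0.919, -1.572, 1.585]
force: [-0.6, -4.1, -0.4]
gripper_width: 0.182
```

```bash
python3 arc.py .5945 -.1895 -2 5
```

```text
t 3.82 p [ 0.6345 -0.2596  0.0969] jaw -150.4 tilt -1.0 j [-0.157  0.584  0.268  0.007 -1.257  0.672] F [-0.6 -4.1 -0.4] T [-1.13  0.14  0.03] w 0.182
radial ang -60.31 r 0.0807
[0.0, 0.0, 0.003] [-0.006, 0.035, -0.004]
[0.0002, 0.0, 0.0058] [-0.006, 0.07, -0.004]
[0.0004, 0.0001, 0.0086] [-0.006, 0.105, -0.004]
[0.0008, 0.0001, 0.0114] [-0.006, 0.14, -0.004]
[0.0012, 0.0001, 0.0141] [-0.006, 0.175, -0.004]
```

Call:
jog_arm(rows=[[[0,0,0.0014],[0,0.0175,0],-1],[[0,0,0.0028],[0,0.035,0],-1],[[0.0001,0,0.0042],[0,0.0525,0],-1],[[0.0002,0,0.0056],[0,0.07,0],-1],[[0.0003,0,0.007],[0,0.087,0],-1],[[0.0003,0,0.007],[0,0.087,0],-1]])

```text
time_s: 4.32
eef_pos: [0.6281, -0.2629, 0.0968]
orientation: [-0.976, -1.511, 1.524]
force: [1.0, -2.5, -0.9]
gripper_width: 0.177
```

```bash
python3 arc.py .5945 -.1895 -2 1
```

```text
t 4.32 p [ 0.6281 -0.2629  0.0968] jaw -155.48 tilt -1.0 j [-0.164  0.575  0.252  0.007 -1.25   0.59 ] F [ 1.  -2.5 -0.9] T [-0.66 -0.28  0.09] w 0.177
radial ang -65.38 r 0.0807
[0.0, 0.0, 0.003] [-0.006, 0.035, -0.004]
```

Call:
jog_arm(rows=[[[0,0,0.0014],[0,0.0175,0],-1],[[0,0,0.0028],[0,0.035,0],-1],[[0.0001,0,0.0042],[0,0.0525,0],-1],[[0.0002,0,0.0056],[0,0.07,0],-1],[[0.0003,0,0.007],[0,0.087,0],-1],[[0.0003,0,0.007],[0,0.087,0],-1]])

```text
time_s: 4.82
eef_pos: [0.6214, -0.2657, 0.0968]
orientation: [-1.03, -1.448, 1.461]
force: [0.2, -3.6, -0.9]
gripper_width: 0.175
```

```bash
python3 arc.py .5945 -.1895 -2 1
```

```text
t 4.82 p [ 0.6214 -0.2657  0.0968] jaw -160.56 tilt -1.0 j [-0.17   0.565  0.235  0.007 -1.243  0.507] F [ 0.2 -3.6 -0.9] T [-0.72 -0.26  0.03] w 0.175
radial ang -70.54 r 0.0808
[0.0, 0.0, 0.0028] [-0.006, 0.035, -0.005]
```

Call:
jog_arm(rows=[[[0,0,0.0014],[0,0.0175,0],-1],[[0,0,0.0028],[0,0.035,0],-1],[[0.0001,0,0.0042],[0,0.0525,0],-1],[[0.0002,0,0.0056],[0,0.07,0],-1],[[0.0003,0,0.007],[0,0.087,0],-1],[[0.0003,0,0.007],[0,0.087,0],-1]])

```text
time_s: 5.32
eef_pos: [0.6144, -0.2678, 0.0969]
orientation: [-1.081, -1.385, 1.398]
force: [0.6, -2.8, -1.1]
gripper_width: 0.177
```

```bash
python3 arc.py .5945 -.1895 -2 1
```

```text
t 5.32 p [ 0.6144 -0.2678  0.0969] jaw -165.64 tilt -1.0 j [-0.175  0.555  0.216  0.007 -1.235  0.423] F [ 0.6 -2.8 -1.1] T [-0.72 -0.46 -0.01] w 0.177
radial ang -75.72 r 0.0808
[0.0, 0.0, 0.0027] [-0.005, 0.035, -0.005]
```

Call:
jog_arm(rows=[[[0,0,0.0014],[0,0.0175,0],-1],[[0,0,0.0028],[0,0.035,0],-1],[[0.0001,0,0.0042],[0,0.0525,0],-1],[[0.0002,0,0.0056],[0,0.07,0],-1],[[0.0003,0,0.007],[0,0.087,0],-1],[[0.0003,0,0.007],[0,0.087,0],-1]])

```text
time_s: 5.82
eef_pos: [0.6073, -0.2693, 0.0968]
orientation: [-1.129, -1.321, 1.334]
force: [1.0, -3.1, -0.8]
gripper_width: 0.174
```

```bash
python3 arc.py .5945 -.1895 -2 1
```

```text
t 5.82 p [ 0.6073 -0.2693  0.0968] jaw -170.72 tilt -1.0 j [-0.179  0.543  0.197  0.007 -1.227  0.339] F [ 1.  -3.1 -0.8] T [-0.67 -0.55 -0.11] w 0.174
radial ang -80.87 r 0.0809
[0.0, 0.0, 0.0026] [-0.005, 0.035, -0.005]
```

Call:
jog_arm(rows=[[[0,0,0.0014],[0,0.0175,0],-1],[[0,0,0.0028],[0,0.035,0],-1],[[0.0001,0,0.0042],[0,0.0525,0],-1],[[0.0002,0,0.0056],[0,0.07,0],-1],[[0.0003,0,0.007],[0,0.087,0],-1],[[0.0003,0,0.007],[0,0.087,0],-1]])

```text
time_s: 6.32
eef_pos: [0.6001, -0.2702, 0.0969]
orientation: [-1.175, -1.257, 1.269]
force: [1.7, -3.9, -1.7]
gripper_width: 0.173
```

```bash
python3 arc.py .5945 -.1895 -2 1
```

```text
t 6.32 p [ 0.6001 -0.2702  0.0969] jaw -175.8 tilt -1.0 j [-0.182  0.532  0.177  0.007 -1.219  0.253] F [ 1.7 -3.9 -1.7] T [-0.72 -0.69 -0.09] w 0.173
radial ang -86.02 r 0.0809
[0.0, 0.0, 0.0025] [-0.004, 0.035, -0.006]
```

Call:
jog_arm(rows=[[[0,0,0.0014],[0,0.0175,0],-1],[[0,0,0.0028],[0,0.035,0],-1],[[0.0001,0,0.0042],[0,0.0525,0],-1],[[0.0002,0,0.0056],[0,0.07,0],-1],[[0.0003,0,0.007],[0,0.087,0],-1],[[0.0003,0,0.007],[0,0.087,0],-1]])

```text
time_s: 6.82
eef_pos: [0.5928, -0.2704, 0.0969]
orientation: [-1.218, -1.192, 1.204]
force: [2.3, -3.7, -2.2]
gripper_width: 0.178
```

```bash
python3 arc.py .5945 -.1895 -2 1
```

```text
t 6.82 p [ 0.5928 -0.2704  0.0969] jaw 179.12 tilt -1.0 j [-0.185  0.519  0.156  0.007 -1.211  0.167] F [ 2.3 -3.7 -2.2] T [-0.7  -0.83 -0.19] w 0.178
radial ang -91.2 r 0.081
[0.0, 0.0, 0.0024] [-0.004, 0.035, -0.006]
```

Call:
jog_arm(rows=[[[0,0,0.0014],[0,0.0175,0],-1],[[0,0,0.0028],[0,0.035,0],-1],[[0.0001,0,0.0042],[0,0.0525,0],-1],[[0.0002,0,0.0056],[0,0.07,0],-1],[[0.0003,0,0.007],[0,0.087,0],-1],[[0.0003,0,0.007],[0,0.087,0],-1]])

```text
time_s: 7.32
eef_pos: [0.5868, -0.2701, 0.0969]
orientation: [-1.26, -1.129, 1.139]
force: [6.8, -4.8, -5.1]
gripper_width: 0.173
```

```bash
python3 arc.py .5945 -.1895 -2 1
```

```text
t 7.32 p [ 0.5868 -0.2701  0.0969] jaw 174.12 tilt -1.0 j [-0.186  0.507  0.136  0.007 -1.2    0.081] F [ 6.8 -4.8 -5.1] T [-1.06 -2.05  0.63] w 0.173
radial ang -95.49 r 0.081
[0.0, 0.0, 0.0034] [-0.001, 0.035, -0.007]
```

Call:
jog_arm(rows=[[[0,0,0.0014],[0,0.0175,0],-1],[[0,0,0.0028],[0,0.035,0],-1],[[0,0,0.0028],[0,0.035,0],-1],[[0,0,0.0028],[0,0.035,0],-1]])

```text
time_s: 7.65
eef_pos: [0.5867, -0.2701, 0.097]
orientation: [-1.279, -1.108, 1.114]
force: [11.0, -5.4, -8.0]
gripper_width: 0.179
```

```bash
python3 arc.py .5945 -.1895 -2 1;python3 - <<'E'
from h import *
cap('scene','s2');cap('top','t2');cap('wrist','w2')
E
python3 m2.py s2 t2 w2
```

```text
t 7.65 p [ 0.5867 -0.2701  0.097 ] jaw 172.3 tilt -1.0 j [-0.186  0.504  0.13   0.009 -1.192  0.048] F [11.  -5.4 -8. ] T [-1.63 -3.6   1.74] w 0.179
radial ang -95.53 r 0.081
[-0.0, -0.0, 0.0059] [0.004, 0.035, -0.008]
s2 yellow ((586.2225952148438, 187.7882080078125), (100.3982162475586, 98.30494689941406), 22.019638061523438) 1044
s2 green [0.5697 0.2296 0.0736]
s2 redbar 288 mean [0.5721 0.1802] ang -157.9 ends [0.6085 0.195 ] [0.5323 0.1641] wid 0.0172
s2 grip 110 mean [ 0.5902 -0.2491] ang 76.3 ends [ 0.5855 -0.2685] [ 0.5944 -0.2321] wid 0.0156
s2 hub 252 [ 0.59688439 -0.19171168  0.12562819] ((593.7780151367188, -195.3833465576172), 21.630064010620117)
s2 block ((594.7999877929688, -190.45989990234375), (89.76426696777344, 130.52867126464844), 86.57460021972656)
t2 yellow ((586.8856811523438, 190.63870239257812), (105.28230285644531, 103.63706970214844), 21.91271209716797) 1791
t2 green [0.57   0.2332 0.0733]
t2 redbar 333 mean [0.568  0.1832] ang -158.0 ends [0.607 0.199] [0.5312 0.1682] wid 0.0161
t2 hub 0 [nan nan nan] 0
w2 grip 6344 mean [ 0.5863 -0.2769] ang 84.2 ends [ 0.5834 -0.3052] [ 0.5896 -0.2446] wid 0.0165
w2 hub 0 [nan nan nan] 0
w2 block ((588.5289306640625, -220.35702514648438), (29.179811477661133, 118.27202606201172), 86.2331314086914)m2.py:19: RuntimeWarning: Mean of empty slice.
  m=ok&(S<70)&(Z>.115)&(Z<.14)&near(.592,-.187,.03); print(f,'hub',m.sum(),P[m].mean(0), cv2.minEnclosingCircle((P[m][:,:2]*1000).astype(np.float32)) if m.sum() else 0)
  ret = um.true_divide(
```

View pics/w2.png

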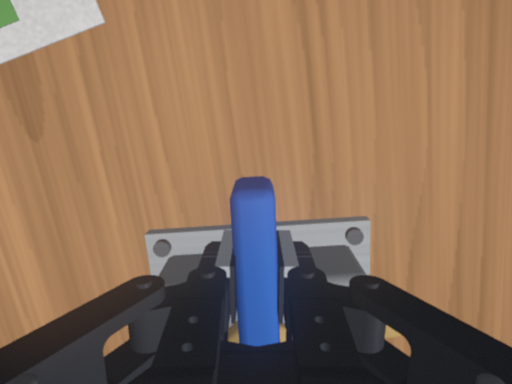

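The stop is felt: TCP position is frozen while the z moment rose to 1.7 N m, with the lever at about -95.6°. In the wrist view the blue grip is between the pads, from (255,180) to (258,345). I'll relax the tool first, then open.

Call:
jog_arm(rows=[[[0,0,0],[0,-0.035,0],-1],[[0,0,0],[0,-0.035,0],-1],[[0,0,0],[0,-0.035,0],-1]])

```text
time_s: 8.05
eef_pos: [0.5869, -0.2702, 0.0969]
orientation: [-1.264, -1.134, 1.14]
force: [5.0, -4.5, -3.2]
gripper_width: 0.181
```

```bash
python3 - <<'E'
import numpy as np
from scipy.optimize import least_squares
T=np.array([(0.6612,-.2349),(.6345,-.2596),(.6281,-.2629),(.6214,-.2657),(.6144,-.2678),(.6073,-.2693),(.6001,-.2702),(.5928,-.2704)])
s=least_squares(lambda q:np.hypot(*(T-q[:2]).T)-q[2],[.5945,-.1895,.08]);print(s.x,abs(s.fun).max())
E
python3 arc.py .5945 -.1895 5 9
```

```text
[ 0.5939872  -0.1890587   0.08135553] 4.072392746895526e-05
t 8.05 p [ 0.5869 -0.2702  0.0969] jaw 174.3 tilt -1.0 j [-0.185  0.504  0.13   0.009 -1.192  0.083] F [ 5.  -4.5 -3.2] T [-0.85 -1.16  0.41] w 0.181
radial ang -95.38 r 0.081
[0.0003, 0.0, -0.0066] [0.004, -0.087, -0.009]
[0.0012, 0.0, -0.0136] [0.003, -0.175, -0.009]
[0.0028, 0.0001, -0.0205] [0.003, -0.262, -0.009]
[0.0049, 0.0001, -0.0273] [0.002, -0.349, -0.009]
[0.0076, 0.0001, -0.0338] [0.002, -0.436, -0.009]
[0.0109, 0.0001, -0.0401] [0.002, -0.524, -0.009]
[0.0146, 0.0001, -0.046] [0.001, -0.611, -0.01]
[0.019, 0.0, -0.0516] [0.001, -0.698, -0.01]
[0.0237, 0.0, -0.0568] [0.0, -0.785, -0.01]
```

Call:
jog_arm(rows=[[[0.0003,0,-0.0068],[0,-0.087,0],-1],[[0.0012,0,-0.0138],[0,-0.175,0],-1],[[0.0028,0,-0.0207],[0,-0.262,0],-1],[[0.0049,0,-0.0275],[0,-0.349,0],-1],[[0.0076,0,-0.034],[0,-0.436,0],-1],[[0.0109,0,-0.0403],[0,-0.524,0],-1],[[0.0146,0,-0.0462],[0,-0.611,0],-1],[[0.019,0,-0.0518],[0,-0.698,0],-1],[[0.0237,0,-0.057],[0,-0.785,0],-1],[[0.0237,0,-0.057],[0,-0.785,0],-1]])

```text
time_s: 8.88
eef_pos: [0.6461, -0.2517, 0.0968]
orientation: [-0.807, -1.69, 1.704]
force: [0.3, -3.3, -0.8]
gripper_width: 0.178
```

```bash
python3 arc.py .5942 -.1893 5 9
```

```text
t 8.88 p [ 0.6461 -0.2517  0.0968] jaw -140.56 tilt -1.0 j [-0.142  0.595  0.286  0.009 -1.258  0.828] F [ 0.3 -3.3 -0.8] T [-0.73 -0.25  0.3 ] w 0.178
radial ang -50.26 r 0.0812
[0.0003, -0.0, -0.0066] [-0.005, -0.087, -0.008]
[0.0012, -0.0001, -0.0137] [-0.005, -0.175, -0.008]
[0.0028, -0.0001, -0.0206] [-0.005, -0.262, -0.008]
[0.0049, -0.0002, -0.0273] [-0.006, -0.349, -0.008]
[0.0076, -0.0002, -0.0339] [-0.006, -0.436, -0.007]
[0.0109, -0.0003, -0.0402] [-0.006, -0.524, -0.007]
[0.0147, -0.0003, -0.0461] [-0.007, -0.611, -0.007]
[0.019, -0.0004, -0.0518] [-0.007, -0.698, -0.007]
[0.0238, -0.0004, -0.057] [-0.007, -0.785, -0.006]
```

Call:
jog_arm(rows=[[[0.0003,0,-0.0067],[0,-0.087,0],-1],[[0.0012,0,-0.0138],[0,-0.175,0],-1],[[0.0028,0,-0.0207],[0,-0.262,0],-1],[[0.0049,0,-0.0274],[0,-0.349,0],-1],[[0.0076,0,-0.034],[0,-0.436,0],-1],[[0.0109,0,-0.0403],[0,-0.524,0],-1],[[0.0147,0,-0.0462],[0,-0.611,0],-1],[[0.019,0,-0.0518],[0,-0.698,0],-1],[[0.0238,0,-0.057],[0,-0.785,0],-1],[[0.0238,0,-0.057],[0,-0.785,0],-1]])

```text
time_s: 9.72
eef_pos: [0.6751, -0.1964, 0.0968]
orientation: [-0.108, -2.164, 2.183]
force: [3.1, -4.3, -0.2]
gripper_width: 0.176
```

```bash
python3 arc.py .5942 -.1893 1 1
python3 - <<'E'
from h import *
cap('scene','s3');cap('wrist','w3');st()
E
python3 m2.py s3 w3 2>/dev/null; python3 arc.py .5942 -.1893 1 1
```

```text
t 9.72 p [ 0.6751 -0.1964  0.0968] jaw -95.51 tilt -1.0 j [-0.057  0.614  0.32   0.009 -1.273  1.529] F [ 3.1 -4.3 -0.2] T [-0.35 -1.01  0.4 ] w 0.176
radial ang -5.01 r 0.0812
[0.0, -0.0, -0.0007] [-0.009, -0.017, -0.003]
t 9.82 p [ 0.6751 -0.197   0.0968] jaw -95.82 tilt -1.0 j [-0.058  0.614  0.32   0.009 -1.273  1.525] F [ 2.6 -1.3  1. ] T [ 0.26 -0.85  0.2 ] w 0.182
s3 yellow ((586.9520874023438, 188.49514770507812), (98.69940185546875, 98.6867446899414), 22.168819427490234) 1116
s3 green [0.5693 0.2296 0.0727]
s3 redbar 291 mean [0.5721 0.1801] ang -157.9 ends [0.6086 0.195 ] [0.5323 0.164 ] wid 0.0171
s3 grip 115 mean [ 0.6945 -0.1989] ang 180.0 ends [ 0.7101 -0.1989] [ 0.6734 -0.1989] wid 0.0147
s3 hub 94 [ 0.59618106 -0.18094941  0.12573196] ((594.0703125, -184.82835388183594), 15.178973197937012)
s3 block ((594.936767578125, -188.19189453125), (88.0773696899414, 129.3639373779297), 84.9066162109375)
w3 grip 6411 mean [ 0.6821 -0.1977] ang 174.5 ends [ 0.71   -0.2004] [ 0.65   -0.1946] wid 0.017
w3 hub 0 [nan nan nan] 0
w3 block ((636.7765502929688, -192.30673217773438), (90.06208038330078, 46.438385009765625), 86.01997375488281)
t 9.82 p [ 0.6751 -0.197   0.0968] jaw -95.82 tilt -1.0 j [-0.058  0.614  0.32   0.009 -1.273  1.525] F [ 2.6 -1.3  1. ] T [ 0.26 -0.85  0.2 ] w 0.182
radial ang -5.46 r 0.0812
[0.0, -0.0, -0.0009] [-0.009, -0.017, -0.004]
```

Call:
jog_arm(rows=[[[0,0,0],[0,0,0],1],[[0,0,0],[0,0,0],1],[[0,0,0],[0,0,0],1],[[0,0,0],[0,0,0],1],[[0,0,0],[0,0,0],1],[[0,0,0],[0,0,0],1],[[0,-0.03,0],[0,0,0],1],[[0,-0.06,0],[0,0,0],1],[[0,-0.1,0],[0,0,0],1],[[0,-0.1,0],[0,0,0],1]])

```text
time_s: 10.65
eef_pos: [0.6777, -0.1978, 0.2067]
orientation: [-0.13, -2.163, 2.191]
force: [-0.3, -0.4, 2.4]
gripper_width: 1.003
```

```bash
python3 - <<'E'
from h import *
cap('scene','s4');cap('wrist','w4');st()
print(rel([.50,-.05,.22],down(-95)))
E
python3 m2.py s4 w4 2>/dev/null
```

```text
t 10.75 p [ 0.6758 -0.1963  0.1995] jaw -95.83 tilt -0.9999 j [-0.057  0.574  0.511  0.009 -1.499  1.525] F [-0.3  0.1 -0.4] T [ 0.09  0.07 -0.02] w 1.001
([0.1896, -0.0233, -0.1275], [-0.009, -0.014, -0.009])
s4 yellow ((586.7548828125, 187.66665649414062), (98.03187561035156, 96.70793914794922), 22.673681259155273) 714
s4 green [0.5695 0.2297 0.0733]
s4 redbar 288 mean [0.5721 0.1803] ang -157.7 ends [0.6084 0.1952] [0.5327 0.1641] wid 0.0176
s4 grip 173 mean [ 0.6824 -0.1983] ang 176.5 ends [ 0.7102 -0.2   ] [ 0.6466 -0.1962] wid 0.0124
s4 hub 24 [ 0.60745566 -0.19148017  0.12515859] ((608.8685302734375, -192.26393127441406), 12.278168678283691)
s4 block ((596.0327758789062, -190.65553283691406), (90.44000244140625, 129.79763793945312), 86.44956970214844)
w4 grip 2307 mean [ 0.6744 -0.1972] ang 174.5 ends [ 0.7093 -0.2006] [ 0.6363 -0.1935] wid 0.0153
w4 hub 1944 [ 0.59980427 -0.1900511   0.12607678] ((600.0677490234375, -189.19129943847656), 21.950075149536133)
w4 block ((595.3895874023438, -189.45867919921875), (89.96646118164062, 129.30081176757812), 86.08287811279297)
```

View pics/w4.png

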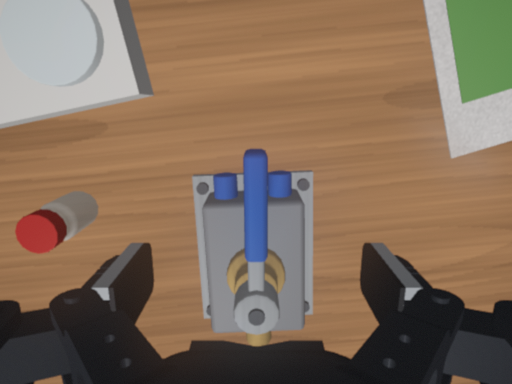

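The blue lever runs from (255,150) to (256,260) with its hub at (256,315). It stands at -5.5° against a stop at -95.2 to -95.8°, so it is a quarter turn open. Next is the large yellow isolator.

Run:
```python
from h import *
st(); print(rel([.5479,.1738,.205],down(-68)))
```

```text
t 10.75 p [ 0.6758 -0.1963  0.1995] jaw -95.83 tilt -0.9999 j [-0.057  0.574  0.511  0.009 -1.499  1.525] F [-0.3  0.1 -0.4] T [ 0.09  0.07 -0.02] w 1.001
([0.1648, -0.01, -0.3551], [-0.01, -0.486, -0.007])
```

Call:
jog_arm(rows=[[[0.165,-0.01,-0.355],[-0.01,-0.486,0],1],[[0.165,-0.01,-0.355],[-0.01,-0.486,0],1],[[0.165,-0.01,-0.355],[-0.01,-0.486,0],1],[[0.165,-0.01,-0.355],[-0.01,-0.486,0],1],[[0.165,-0.01,-0.355],[-0.01,-0.486,0],1],[[0.165,-0.01,-0.355],[-0.01,-0.486,0],1],[[0.165,-0.01,-0.355],[-0.01,-0.486,0],1],[[0.165,-0.01,-0.355],[-0.01,-0.486,0],1],[[0.165,-0.01,-0.355],[-0.01,-0.486,0],1],[[0.165,-0.01,-0.355],[-0.01,-0.486,0],1]])

```text
time_s: 11.58
eef_pos: [0.5453, 0.1776, 0.2039]
orientation: [-0.389, 2.007, -2.007]
force: [0.8, -0.2, 0.1]
gripper_width: 1.002
```

Call:
jog_arm(rows=[[[0,0,0],[0,0,0],1],[[0,0,0],[0,0,0],1]])

```text
time_s: 11.75
eef_pos: [0.5442, 0.1785, 0.2026]
orientation: [-0.394, 2.006, -2.007]
force: [-1.5, -0.5, -0.2]
gripper_width: 1.005
```

```bash
python3 - <<'E'
from h import *
cap('wrist','w5');cap('scene','s5');st()
print(rel([.5479,.1738,.088],down(-68)))
E
python3 m2.py w5 s5 2>/dev/null
```

```text
t 11.85 p [0.5452 0.1767 0.2031] jaw -67.83 tilt -1.0 j [ 0.588  0.308  0.108  0.002 -1.369  1.37 ] F [-0.5  0.1  1.3] T [-0.09  0.02 -0.02] w 1.004
([-0.0011, 0.1151, 0.0036], [-0.001, 0.003, -0.003])
w5 green [0.574  0.2327 0.0736]
w5 redbar 2915 mean [0.5717 0.1833] ang -157.9 ends [0.6073 0.1977] [0.5323 0.1673] wid 0.0156
w5 hub 0 [nan nan nan] 0
s5 yellow ((587.293701171875, 186.757568359375), (97.76594543457031, 94.44060516357422), 21.54039764404297) 310
s5 green [0.5688 0.2264 0.0827]
s5 redbar 296 mean [0.5722 0.1801] ang -157.9 ends [0.6079 0.1945] [0.5323 0.1639] wid 0.0167
s5 grip 123 mean [ 0.6892 -0.1992] ang 177.1 ends [ 0.7083 -0.2002] [ 0.6607 -0.1977] wid 0.0116
s5 hub 246 [ 0.59935801 -0.18952919  0.12599508] ((600.3446044921875, -189.61375427246094), 21.69513702392578)
s5 block ((594.8211669921875, -190.18682861328125), (90.2258529663086, 132.0809783935547), 85.8071517944336)
```

View pics/w5.png

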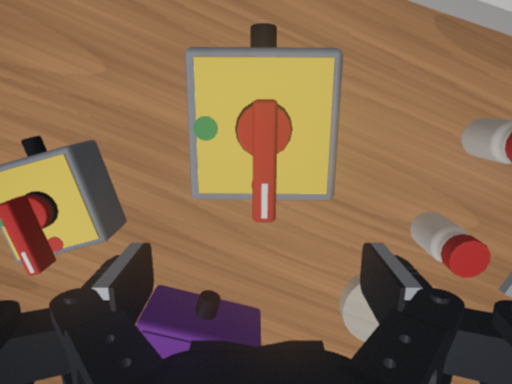

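The wrist view shows the large yellow box with its red bar from (264,100) to (264,220), white-line end at the red-dot side and the green dot at (205,128). The gripper is aligned, so I'll descend and grip.

Call:
jog_arm(rows=[[[-0.001,0.03,0.004],[0,0.003,0],1],[[-0.001,0.06,0.004],[0,0.003,0],1],[[-0.001,0.09,0.004],[0,0.003,0],1],[[-0.001,0.113,0.004],[0,0.003,0],1],[[-0.001,0.113,0.004],[0,0.003,0],1],[[-0.001,0.113,0.004],[0,0.003,0],1],[[-0.001,0.113,0.004],[0,0.003,0],1]])

```text
time_s: 12.43
eef_pos: [0.5494, 0.1729, 0.0917]
orientation: [-0.384, 2.009, -2.01]
force: [-0.1, -0.3, 0.2]
gripper_width: 1.001
```

Run:
```python
from h import *
st()
print(rel([.5485,.1738,.089],down(-68)))
```

```text
t 12.43 p [0.5494 0.1729 0.0917] jaw -68.05 tilt -1.0 j [ 0.578  0.381 -0.08   0.003 -1.105  1.374] F [-0.1 -0.3  0.2] T [-0.02 -0.03  0.  ] w 1.001
([0.0005, 0.0027, -0.0012], [-0.002, -0.001, -0.005])
```

Call:
jog_arm(rows=[[[0,0.002,-0.001],[0,0,0],-1],[[0,0.002,-0.001],[0,0,0],-1],[[0,0.002,-0.001],[0,0,0],-1],[[0,0.002,-0.001],[0,0,0],-1],[[0,0.002,-0.001],[0,0,0],-1],[[0,0.002,-0.001],[0,0,0],-1],[[0,0.002,-0.001],[0,0,0],-1],[[0,0.002,-0.001],[0,0,0],-1]])

```text
time_s: 13.1
eef_pos: [0.5488, 0.1747, 0.0902]
orientation: [-0.384, 2.01, -2.009]
force: [-5.1, 4.9, 4.0]
gripper_width: 0.18
```

```bash
python3 arc.py .5874 .1896 -5 9
```

```text
t 13.1 p [0.5488 0.1747 0.0902] jaw -68.03 tilt -1.0 j [ 0.581  0.382 -0.082  0.002 -1.101  1.372] F [-5.1  4.9  4. ] T [1.31 1.42 0.06] w 0.18
radial ang -158.86 r 0.0414
[-0.0827, 0.0005, 0.0042] [-0.0, 0.087, -0.006]
[-0.0822, 0.0005, 0.0078] [-0.0, 0.175, -0.006]
[-0.0814, 0.0005, 0.0113] [0.0, 0.262, -0.006]
[-0.0804, 0.0005, 0.0148] [0.0, 0.349, -0.006]
[-0.079, 0.0005, 0.0181] [0.001, 0.436, -0.006]
[-0.0773, 0.0005, 0.0213] [0.001, 0.524, -0.006]
[-0.0754, 0.0005, 0.0244] [0.001, 0.611, -0.006]
[-0.0732, 0.0004, 0.0272] [0.001, 0.698, -0.006]
[-0.0707, 0.0004, 0.0299] [0.002, 0.785, -0.006]
```

Call:
jog_arm(rows=[[[-0.0002,0,-0.0036],[0,0.087,0],-1],[[-0.0006,0,-0.0072],[0,0.175,0],-1],[[-0.0014,0,-0.0107],[0,0.262,0],-1],[[-0.0025,0,-0.0142],[0,0.349,0],-1],[[-0.0039,0,-0.0175],[0,0.436,0],-1],[[-0.0056,0,-0.0208],[0,0.524,0],-1],[[-0.0075,0,-0.0238],[0,0.611,0],-1],[[-0.0097,0,-0.0267],[0,0.698,0],-1],[[-0.0122,0,-0.0293],[0,0.785,0],-1],[[-0.0122,0,-0.0293],[0,0.785,0],-1]])

```text
time_s: 13.93
eef_pos: [0.549, 0.2062, 0.0903]
orientation: [-0.415, -2.002, 2.0]
force: [-1.7, -0.1, 2.8]
gripper_width: 0.179
```

```bash
python3 arc.py .5874 .1896 -5 0
python3 - <<'E'
from h import *
a=np.radians(112);print(rel([.5874+.0415*np.cos(a),.1896+.0415*np.sin(a),.09],down(-158)))
E
```

```text
t 13.93 p [0.549  0.2062 0.0903] jaw -113.15 tilt -1.0 j [ 0.628  0.401 -0.052  0.003 -1.113  0.538] F [-1.7 -0.1  2.8] T [-0.66  0.84 -0.03] w 0.179
radial ang 156.66 r 0.0418
([-0.0124, 0.0004, -0.0291], [0.004, 0.783, -0.004])
```

Call:
jog_arm(rows=[[[-0.0002,0,-0.0036],[0,0.087,0],-1],[[-0.0006,0,-0.0072],[0,0.175,0],-1],[[-0.0014,0,-0.0107],[0,0.262,0],-1],[[-0.0025,0,-0.0142],[0,0.349,0],-1],[[-0.0039,0,-0.0175],[0,0.436,0],-1],[[-0.0056,0,-0.0208],[0,0.524,0],-1],[[-0.0075,0,-0.0238],[0,0.611,0],-1],[[-0.0097,0,-0.0267],[0,0.698,0],-1],[[-0.0124,0,-0.0295],[0,0.785,0],-1],[[-0.0132,0,-0.0303],[0,0.81,0],-1]])

```text
time_s: 14.77
eef_pos: [0.5715, 0.2281, 0.0901]
orientation: [-1.021, -1.467, 1.469]
force: [-9.5, 0.6, 7.4]
gripper_width: 0.178
```

Call:
jog_arm(rows=[[[0,0,0],[0,0,0],-1],[[0,0,0],[0,0,0],-1]])

```text
time_s: 14.93
eef_pos: [0.5713, 0.228, 0.0901]
orientation: [-1.019, -1.469, 1.473]
force: [-2.3, 2.0, 2.1]
gripper_width: 0.181
```

```bash
python3 arc.py .5874 .1896 -5 0
```

```text
t 14.93 p [0.5713 0.228  0.0901] jaw -159.27 tilt -1.0 j [ 0.636  0.456  0.035  0.004 -1.151 -0.275] F [-2.3  2.   2.1] T [-0.04  0.88  1.22] w 0.181
radial ang 112.72 r 0.0417
```

The stop is reached, with force and moment rising at 112°. Next I release and retreat up.

Call:
jog_arm(rows=[[[0,0,0],[0,-0.02,0],1],[[0,0,0],[0,-0.02,0],1],[[0,0,0],[0,-0.02,0],1],[[0,0,0],[0,-0.02,0],1],[[0,0,0],[0,-0.02,0],1],[[0,0,0],[0,-0.02,0],1],[[0,-0.03,0],[0,-0.02,0],1],[[0,-0.07,0],[0,-0.02,0],1],[[0,-0.11,0],[0,-0.02,0],1],[[0,-0.15,0],[0,-0.02,0],1]])

```text
time_s: 15.77
eef_pos: [0.5708, 0.2282, 0.242]
orientation: [-1.007, -1.483, 1.487]
force: [1.7, 1.1, -0.0]
gripper_width: 1.001
```

Call:
jog_arm(rows=[[[0,-0.05,0],[0,0,0],1],[[0,-0.05,0],[0,0,0],1],[[0.15,-0.05,0],[0,0,0],1],[[0.15,-0.05,0],[0,0,0],1],[[0.15,-0.05,0],[0,0,0],1],[[0.15,-0.05,0],[0,0,0],1],[[0.15,-0.05,0],[0,0,0],1]])

```text
time_s: 16.35
eef_pos: [0.5125, 0.3719, 0.2902]
orientation: [-1.002, -1.486, 1.491]
force: [0.6, -1.2, -0.7]
gripper_width: 0.997
```

```bash
python3 - <<'E'
from h import *
c=cap('scene','s6');d=cap('top','t6');cap('wrist','w6');st()
cv2.imwrite('pics/both6.png',np.hstack([cv2.resize(x['image'][:,:,::-1],(400,300)) for x in (c,d)]))
E
python3 m2.py s6 t6 w6 2>/dev/null
```

```text
t 16.5 p [0.5149 0.3676 0.2914] jaw -158.09 tilt -1.0 j [ 0.869  0.424  0.5    0.003 -1.649 -0.486] F [ 0.4 -0.1  0.2] T [-0.04  0.   -0.01] w 1.0
s6 yellow ((586.354736328125, 188.11917114257812), (99.36277770996094, 99.46304321289062), 22.32158851623535) 1057
s6 green [0.5738 0.2309 0.0731]
s6 redbar 296 mean [0.5825 0.2039] ang 111.9 ends [0.5968 0.1682] [0.5662 0.2443] wid 0.0174
s6 grip 123 mean [ 0.6892 -0.199 ] ang 176.2 ends [ 0.7095 -0.2004] [ 0.6616 -0.1972] wid 0.0127
s6 hub 248 [ 0.59939528 -0.18927149  0.12603602] ((600.1160888671875, -189.49668884277344), 21.667448043823242)
s6 block ((595.151611328125, -190.4432830810547), (90.06224060058594, 130.2250518798828), 86.72148895263672)
t6 yellow ((586.8804931640625, 190.700439453125), (104.7666015625, 103.57132720947266), 22.08411407470703) 1804
t6 redbar 344 mean [0.5784 0.208 ] ang 111.7 ends [0.5934 0.1703] [0.5633 0.2461] wid 0.0169
t6 grip 280 mean [ 0.6692 -0.1938] ang 174.6 ends [ 0.7073 -0.1974] [ 0.6345 -0.1905] wid 0.0161
t6 hub 266 [ 0.59538952 -0.18656691  0.12607159] ((599.365966796875, -187.0398712158203), 22.44223976135254)
t6 block ((593.59814453125, -187.13494873046875), (90.33251190185547, 130.0430908203125), 86.04000091552734)
w6 redbar 342 mean [0.5664 0.2405] ang -158.6 ends [0.5736 0.2433] [0.559  0.2376] wid 0.0125
w6 hub 0 [nan nan nan] 0
```

View pics/both6.png

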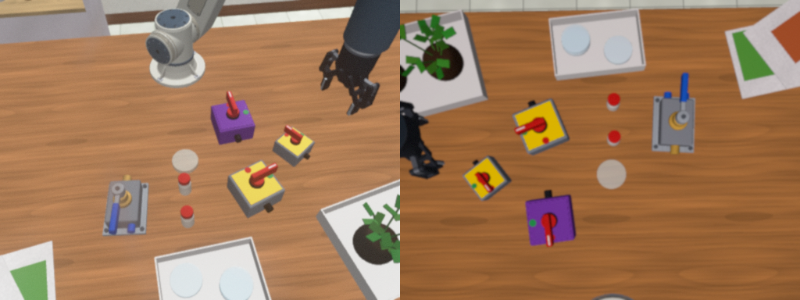

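Both pictures show the handle of the large yellow isolator at the green dot and its red dot uncovered. The lever is at -5.4°, the jars and dish are in place, and the gripper is clear.

```bash
python3 -c "
from workcell import manip
print(manip.sign_off())"
```

```text
the job is handed in; nothing more can be done
None
```

The drip feed is set and the job is handed in, after 16.5 s of robot time.

- **Valve:** I gripped the lever and turned it about 60° clockwise until it stopped. The tool froze in place while the wrist moment rose to about 1.7 N m. I then opened it anticlockwise. The angle between the stop and the final setting was 89.7° from the tool position, 89.9° from the tool yaw and 90.3° from the wrist camera. After release the wrist and top cameras put the lever at about -5.5°. The scene camera read about -3 to -4° from a partly hidden view, so I gave it less weight.
- **Isolator:** I turned the handle of the larger yellow box clockwise to its stop at the green dot. It stayed there after release, and the cameras measured a turn of about 90°.
- **Everything else:** By eye in the last pictures, the jars and dish were where they started, the two look-alikes were untouched and the gripper was clear. The highest wrist force I read was about 15 N.

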